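# Probe the shielded test pad of a circuit board

## Task

Lift the metal shielding cap off the sloping circuit board and set it down, mouth-down, on the bench without dropping it. Then take the spring-loaded test probe from its stand and hold its tip on the ringed pad that the cap was covering, the probe square to the board and pressed gently so that its plunger is about half way in. Finish while still holding the probe there like this, and leave the other things on the bench alone.

Things in the scene. Friction and masses are not known exactly. Their poses are not given: they have to be found in the camera images.
- board: green circuit board, 110 (own x) x 150 (own y) x 4 mm, in a fixed holder that slopes it 0.30 rad (17 deg), its face looking up and towards the robot. Origin: middle of its upper face, 46 mm above the bench; own z points out square from the face, own x up the slope. Parts on it stand at most 7 mm high. Position and yaw vary.
- pad (a point): middle of the round brass test pad, 12 mm across with a thin white ring of 24 mm round it, at the middle of the board's upper face (the same point as the board's origin). The cap stands over it at the start. Smaller unringed brass pads elsewhere on the board do not matter.
- cap: aluminium cap, mouth-down over the pad, sloping with the board. Origin: centre of its mouth; own z points from mouth to knob. Skirt 26 mm high, 48 mm across at the mouth, 44 at the top; on top a round knob 18 mm across, its grip part 33 to 50 mm from the origin along own z. 70 g, loose. A 4 mm ledge on the board stops its downhill side: lift it square off.
- stand: black block 70 x 70 x 60 mm high with an upright 14 mm hole in its middle, fixed to the bench. Origin: centre of its underside. Position and yaw vary.
- probe: test probe standing upright, tip down, in the stand. Origin: underside of its black flange (22 mm across, 4 mm thick), resting on the stand's top 60 mm above the bench; own z points from tip to handle. Round grey handle 16 mm across from 4 to 90 mm above the origin, tapered end to 100 mm; below the origin a steel nose 10 mm across, 30 mm long, then the plunger. 80 g.
- tip (a point): the plunger's tip, on the probe's axis, 48 mm below the probe's origin when out fully; it slides up into the nose when pressed.
- plunger (a joint): how far the plunger is pushed in: 0 fully out, 0.012 m fully in. A spring of 0.4 N per mm resists (half way, 6 mm, is about 2.5 N).
- heatsink: aluminium finned heat sink, 50 x 40 x 26 mm; a loose bystander, leave alone. Origin: centre of its underside
- spool: steel wire spool standing on its end, diameter 60, 44 mm high; a loose bystander, leave alone. Origin: centre of its underside
- jar: clear jar with white lid, diameter 52, 70 mm high; a loose bystander, leave alone. Origin: centre of its underside
- card: small spare green circuit card, 70 x 50 mm, 11 mm high, lying flat; a loose bystander, leave alone. Origin: centre of its underside
- dish: small steel dish, mouth up, diameter 64, 30 mm high; a loose bystander, leave alone. Origin: centre of its underside
- screwdriver: screwdriver with orange handle, about 200 mm long, lying along its own x; a loose bystander, leave alone. Origin: under the middle of its length, at bench height

How it is judged:
By the outcome, as a careful person would: the job done as asked, in the order asked, and still so for the second after the job is handed in, while the arm keeps its last pose, push and grip.
It also fails if it takes over 51 s, if anything falls off the work surface, if the arm or the gripper's body presses on something with over 40 N, if the wrist force passes 120 N, or if a joint passes its speed limit or range.

## Robot

A 6-joint arm with a two-finger parallel gripper is mounted at the origin on the work surface. World frame = base frame: x ahead of the robot, y to its left, z up, the work surface at z = 0. Lengths are in m, angles in rad, forces in N, time in s.
With the tool pointing down it reaches from about 0.425 to 0.95 m from the base axis. Payload 3.5 kg.
Tool frame: the origin (TCP) lies between the finger pads; the fingertips stand 22 mm ahead of it and the grasp point (between the pads) lies 3 mm ahead of it (ctrl.nose_length is the z of the fingertips in the tool frame, in m); z points along the fingers, y is the line along which they close (so a half turn about z gives the same grasp; the last joint's range is limited). The gripper opens to 85 mm and grips with 20 to 120 N. Pads are 22 mm wide; open, the fingers measure 114 mm over their backs; the gripper's body (76 mm by 85 mm) begins 54 mm behind the grasp point. The pads swing forward as they close: fully open they stand 13 mm farther back than shut.
Start: joints at [1.141, 0.286, 1.577, -0, 1.279, -0.15], TCP at [0.186, 0.649, 0.253] pointing down, gripper open.
Joint ranges: [-2.77, 2.77], [-0.9, 2.22], [0.21, 2.48], [-1.53, 4.67], [0.24, 2.81], [-2.84, 2.84]. Speed limits (rad/s): [2.79, 2.79, 3.14, 3.14, 3.14, 3.14].

## Interface

Orientations are given as a unit quaternion [x, y, z, w].
In Python, from plant import ctrl gives the robot as it stands. The module is installed in compiled form; this text tells all that it offers.
- The arm moves only by the tool send_rows, never from a script. Its argument "rows" is text: rows parted by semicolons, each of 7 numbers parted by spaces: the turn, a rotation vector about the tool's x, y, z in shares of 90 degrees (1.0 is 90 degrees), then the shift along the tool's x, y, z in a scale on which 1.0 is 800 mm, then the opening, from -1 (shut) to 1 (fully open). A call has 1 to 8 rows; each row is the pose to reach, as a shift and turn from the pose commanded when the call began, along the tool's axes at that moment; what a row does not reach only later rows make up. A row lasts 1/8 s, in which the tool goes at most 62.5 mm and 10.7 degrees, less where a joint would pass 70% of its speed; a pose out of reach is approached as far as the arm can. Shift and turn numbers lie between -1 and 1, and a call with a number outside is refused. A call with a gripper value outside its range is refused whole. The fingers move at their own pace and stop on an object; "grip_force" is the grip in N (left out, the last holds). Time passes only in rows, so rows that repeat a pose let the fingers close. It gives the time, the measured TCP pose, the force, the opening and the grip force at its end, in the units of the state.
- ctrl.get_state(): the state, without advancing time (a new reading comes with each control period).
- ctrl.read_camera(name): name is "side" or "top" or "wrist"; returns a dict with "color" (480x640x3 uint8, red, green, blue), "fx", "fy", "cx", "cy" (pixels), "D" ([k1, k2, p1, p2, k3] as OpenCV has them; the pictures are not rectified), "extrinsics" (4x4, takes a point from world to camera coordinates). Camera axes: x right, y down, z forward; pixel columns grow to the right and rows downward; lengths in m; the calibration is good to about 2 mm. A picture is of the moment at which its call begins. There is no depth.
- ctrl.sign_off(): hands the job in; it is judged then, once.
Trained networks look in a picture, given as the dict that the camera call returned (one of the last four; its "shot" number tells which), for a name from the list of things; names that differ only in an ending like _2 or _b are one class to them, and where a whole thing is asked for, a point or a joint stands for the part that bears it (a point fixed in the world has none). Each returns a list of dicts, best first, with "p" (0 to 1); they miss things now and then, are a little off and sometimes report something else, mostly with a low value. They report only what shows in the picture. A call takes as long as a camera call.
- ctrl.look_for(picture, target): "position" ([x, y, z] in m, in the coordinates of the camera as it stood for that picture, good to about 4 mm: the middle of the surface that is visible of it).
The state is a dict: "time": time; "qpos": joint angles; "dq": joint speeds; "joint_efforts": joint torques, N m; "eef_pos": TCP position; "tcp_rot": TCP orientation; "contact_force": force on the tool from outside, world axes, zero at the start; "wrist_torque": the same for the moment, N m; "opening": opening from 0.0 (shut) to 1.0 (fully open); "finger_force": force on a finger pad.
Only numpy, scipy, OpenCV 4.12 (cv2) and the standard library are available. Lean on these libraries where they do the work, as an engineer would, in place of code of your own. Each camera call takes 0.05 s, during which the arm holds its last target. There are 200 camera calls.

## Working session

There is one attempt and no reset: what is moved stays moved. The work goes in short steps, Python scripts to look and compute and a tool call to move; the robot and the scene stay as the last step left them, time stands still between calls to the robot, and variables do not carry over. Pictures are saved under pics/ and viewed, at most 12 in all, crops included, and the job is handed in when it is done.

Besides the shell and the picture viewer there is one more tool, called after "Request:" by a JSON object that holds its "api" and its "payload". send_rows: Moves the arm, as the interface text tells. Its arguments: {"type":"object","properties":{"rows":{"type":"string"},"grip_force":{"type":"number"}},"required":["rows"]}

```bash
mkdir -p pics; cat > h.py <<'E'
import numpy as np, cv2
from scipy.spatial.transform import Rotation as R
from plant import ctrl
def w(pic,p):
    E=np.array(pic["extrinsics"]); return E[:3,:3].T@(np.array(p)-E[:3,3])
def K(p): return np.array([[p["fx"],0,p["cx"]],[0,p["fy"],p["cy"]],[0,0,1.]])
def ray(pic,uv):
    E=np.array(pic["extrinsics"]); n=cv2.undistortPoints(np.array([[uv]],float),K(pic),np.array(pic["D"],float))[0,0]
    return -E[:3,:3].T@E[:3,3], E[:3,:3].T@np.array([n[0],n[1],1])
def onz(pic,uv,z):
    o,d=ray(pic,uv); return o+d*(z-o[2])/d[2]
def proj(pic,P):
    E=np.array(pic["extrinsics"]); return cv2.projectPoints(np.atleast_2d(P).astype(float),cv2.Rodrigues(E[:3,:3])[0],E[:3,3],K(pic),np.array(pic["D"],float))[0][:,0]
def save(pic,n): cv2.imwrite(f"pics/{n}.png",pic["color"][:,:,::-1])
E
python3 - <<'E'
from h import *
for c in ["top","side"]:
    p=ctrl.read_camera(c); save(p,c+"0")
    print(c,w(p,[0,0,0]).round(3))
    for t in ["board","cap","stand","probe","heatsink","spool","jar","card","dish","screwdriver"]:
        r=ctrl.look_for(p,t)[:2]
        print(t,[(round(q["p"],2),w(p,q["position"]).round(3).tolist(),proj(p,w(p,q["position"]))[0].round().tolist()) for q in r])
s=ctrl.get_state(); print(s)
E
```

```text
top [ 0.452 -0.013  1.058]
board [(0.79, [0.558, -0.183, 0.05], [414.0, 247.0])]
cap [(0.59, [0.552, -0.187, 0.077], [419.0, 248.0])]
stand [(0.75, [0.567, 0.191, 0.06], [212.0, 246.0]), (0.24, [0.557, -0.189, 0.045], [417.0, 247.0])]
probe [(0.79, [0.571, 0.205, 0.121], [197.0, 240.0]), (0.5, [0.558, -0.183, 0.047], [414.0, 247.0])]
heatsink [(0.84, [0.559, -0.015, 0.008], [323.0, 251.0]), (0.47, [0.56, -0.183, 0.045], [414.0, 246.0])]
spool [(0.69, [0.747, -0.016, 0.047], [322.0, 151.0])]
jar [(0.75, [0.762, -0.189, 0.071], [414.0, 137.0])]
card [(0.68, [0.371, -0.227, 0.002], [437.0, 346.0])]
dish [(0.69, [0.371, 0.278, 0.018], [171.0, 353.0])]
screwdriver [(0.81, [0.747, 0.139, 0.023], [243.0, 156.0]), (0.36, [0.761, -0.191, 0.072], [415.0, 137.0])]
side [-0.013 -0.725  0.578]
board [(0.95, [0.545, -0.202, 0.044], [391.0, 306.0])]
cap [(0.66, [0.537, -0.2, 0.064], [387.0, 298.0])]
stand [(0.64, [0.553, 0.186, 0.04], [265.0, 222.0]), (0.61, [0.742, -0.023, 0.026], [398.0, 240.0])]
probe []
heatsink [(0.83, [0.551, -0.026, 0.021], [326.0, 272.0])]
spool [(0.83, [0.745, -0.024, 0.02
[... 284 characters left out ...]

{'time': 1.1, 'qpos': array([ 1.14103294e+00,  2.86287003e-01,  1.57668113e+00, -2.49891328e-05,
        1.27862084e+00, -1.49988517e-01]), 'dq': array([ 0.00238324, -0.00117705,  0.00077824, -0.00082214, -0.0012062 ,
        0.0004817 ]), 'joint_efforts': array([ 3.95863672e-04, -4.05971646e+01, -2.92944145e+01, -1.30476205e-04,
        5.76288039e-04, -2.02292421e-05]), 'eef_pos': array([0.18635844, 0.64875234, 0.25334378]), 'tcp_rot': array([ 1.39428087e-01,  9.90232199e-01, -1.65164754e-06,  1.19933206e-05]), 'contact_force': array([ 0.02161898, -0.16271901,  0.12387491]), 'wrist_torque': array([ 0.03766333,  0.01583851, -0.03316305]), 'finger_force': 0.0, 'opening': 0.9990476849768244}
```

View pics/top0.png

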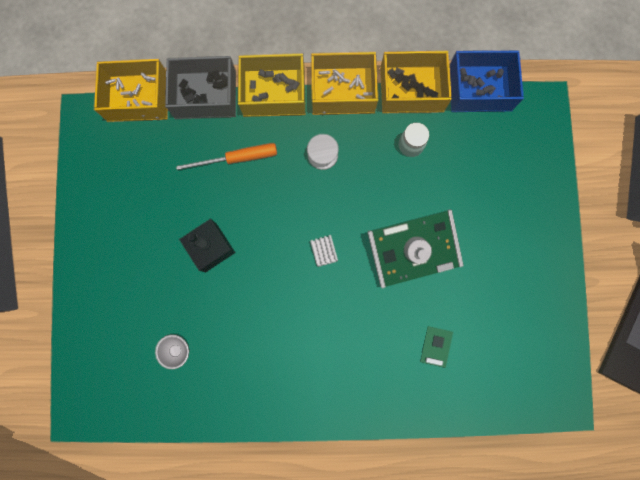

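View pics/side0.png

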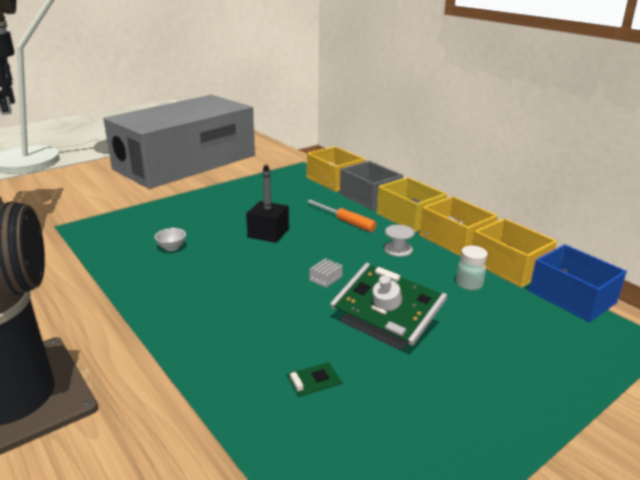

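Top view: board centred near (415,248), its rails running from (381,286) to (370,233) and from (461,266) to (451,212). The cap knob is near (422,256), the stand near (207,246), and the probe leans left in perspective from the stand. The side view agrees with this, and the bench around (0.46, 0.05) is free.

```bash
cat >> h.py <<'E'
def boardR(yaw): # board axes as columns
    return R.from_euler('z',yaw)*R.from_euler('y',-0.30)
def toolR(bR,k): # tool z = -board z, tool y at angle k (deg) from board x
    return bR*R.from_euler('z',k,degrees=True)*R.from_matrix(np.array([[0,1,0],[1,0,0],[0,0,-1.]]))
def go(p,Rt,cmd=None):
    s=ctrl.get_state(); p0,R0=(s["eef_pos"],R.from_quat(s["tcp_rot"])) if cmd is None else cmd
    print("turn",np.degrees((R0.inv()*Rt).as_rotvec()).round(1),"shift",(R0.inv().apply(np.array(p)-p0)*1000).round(1))
E
python3 - <<'E'
from h import *
p=ctrl.read_camera("top"); 
for lo,hi in [((381,286),(370,233)),((461,266),(451,212))]:
    a=onz(p,lo,.034);b=onz(p,hi,.066); d=b-a; print(a.round(3),b.round(3),np.arctan2(d[1],d[0]).round(3),np.linalg.norm(d).round(3))
    
wc=ctrl.read_camera("wrist"); s=ctrl.get_state(); Rt=R.from_quat(s["tcp_rot"])
print("cam in tool",Rt.inv().apply(w(wc,[0,0,0])-s["eef_pos"]).round(3), Rt.inv().apply(w(wc,[0,0,1])-w(wc,[0,0,0])).round(3),wc["fx"])
b=boardR(.19); pad=np.array([.553,-.190,.046])
for k in (0,90,-90): go(pad+b.apply([0,0,.20]),toolR(b,k))
print(ctrl.nose_length)
E
```

```text
[ 0.488 -0.12   0.034] [ 0.584 -0.1    0.066] 0.205 0.103
[ 0.521 -0.273  0.034] [ 0.619 -0.251  0.066] 0.213 0.105
cam in tool [ 0.081 -0.001 -0.121] [-0.315  0.001  0.949] 330.7166409705527
turn [-15.4  -9.5  62.6] shift [-531.3 -731.7   16.3]
turn [ -4.  -16.9 -26.7] shift [-531.3 -731.7   16.3]
turn [-22.9   5.5 151.6] shift [-531.3 -731.7   16.3]
0.022
```

Careful with the scale: shifts go in shares of 800 mm and turns go in shares of 90 degrees. That gives: -380 mm / 800 = -0.475, -160 mm / 800 = -0.2, 62 degrees / 90 = 0.6889.

Request:
{"api": "send_rows", "payload": {"rows": "0 0 0.0889 -0.06 -0.04 0 1;0 0 0.1778 -0.12 -0.08 0 1;0 0 0.2667 -0.18 -0.12 0 1;0 0 0.3556 -0.24 -0.16 0 1;0 0 0.4444 -0.3 -0.2 0 1;0 0 0.5333 -0.36 -0.24 0 1;0 0 0.6222 -0.42 -0.28 0 1;0 0 0.6889 -0.475 -0.3188 0 1"}}

```text
time: 2.2
eef_pos: [0.4823, 0.2971, 0.2537]
tcp_rot: [0.631, 0.776, 0.0, 0.0]
contact_force: [0.4, -0.1, 0.5]
opening: 1.0
finger_force: 0.0
```

```bash
python3 - <<'E'
from h import *
s=ctrl.get_state(); print(s["time"],s["eef_pos"].round(3),s["qpos"].round(2))
b=boardR(.207); pad=np.array([.553,-.188,.046])
go(pad+b.apply([0,0,.20]),toolR(b,0))
E
```

```text
2.2 [0.482 0.297 0.254] [0.37 0.05 1.85 0.   1.25 0.17]
turn [-17.1   0.   -0.1] shift [-489.5  -88.6   16.4]
```

Scaled: -475 mm / 800 = -0.5938, -420 mm / 800 = -0.525, -17 degrees / 90 = -0.1889.

Request:
{"api": "send_rows", "payload": {"rows": "-0.0222 0 0 -0.075 -0.0138 0.0025 1;-0.0444 0 0 -0.15 -0.0275 0.005 1;-0.0667 0 0 -0.225 -0.0413 0.0075 1;-0.1 0 0 -0.3 -0.055 0.01 1;-0.1222 0 0 -0.375 -0.0688 0.0125 1;-0.1444 0 0 -0.45 -0.0825 0.015 1;-0.1667 0 0 -0.525 -0.0963 0.0175 1;-0.1889 0 0 -0.5938 -0.1075 0.02 1"}}

```text
time: 3.2
eef_pos: [0.4953, -0.186, 0.2379]
tcp_rot: [0.623, 0.768, 0.115, 0.094]
contact_force: [0.1, -0.0, -0.0]
opening: 1.001
finger_force: 0.0
```

Scaled: -14 mm / 800 = -0.0175, -2 mm / 800 = -0.0025.

Request:
{"api": "send_rows", "payload": {"rows": "0 0 0 -0.0175 -0.0025 0 1;0 0 0 -0.0175 -0.0025 0 1"}}

```text
time: 3.45
eef_pos: [0.4965, -0.1983, 0.2367]
tcp_rot: [0.623, 0.768, 0.115, 0.093]
contact_force: [-0.2, 0.5, -0.3]
opening: 1.0
finger_force: 0.0
```

```bash
python3 - <<'E'
from h import *
s=ctrl.get_state(); print(s["time"],s["eef_pos"].round(3),s["qpos"].round(2))
p=ctrl.read_camera("wrist"); save(p,"w1")
for t in ["board","cap"]:
    print(t,[(round(q["p"],2),w(p,q["position"]).round(3).tolist(),proj(p,w(p,q["position"]))[0].round().tolist()) for q in ctrl.look_for(p,t)[:2]])
b=boardR(.207); pad=np.array([.553,-.188,.046])
for n,q in dict(pad=[0,0,0],knobtop=[0,0,.05],c1=[-.055,-.075,0],c2=[.055,-.075,0],c3=[.055,.075,0],c4=[-.055,.075,0]).items():
    print(n,proj(p,pad+b.apply(q)).round())
E
```

```text
3.45 [ 0.496 -0.198  0.237] [-0.67 -0.13  2.07  0.27  1.03 -0.99]
board [(0.95, [0.551, -0.17, 0.051], [323.0, 205.0])]
cap [(0.89, [0.539, -0.181, 0.07], [315.0, 219.0])]
pad [[320. 222.]]
knobtop [[319. 237.]]
c1 [[268. 290.]]
c2 [[371. 290.]]
c3 [[379. 144.]]
c4 [[261. 144.]]
```

View pics/w1.png

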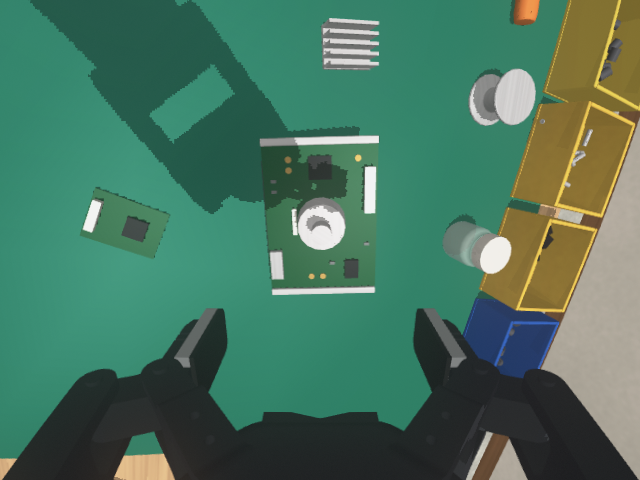

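The wrist view shows the board with corners near (261,143), (378,141), (375,290) and (272,291). The knob top is near (319,236), and the prediction matches within a few pixels. I'll refine it with a crop.

```bash
python3 - <<'E'
import cv2
i=cv2.imread("pics/w1.png"); c=i[125:310,225:415]; cv2.imwrite("pics/w1c.png",cv2.resize(c,None,fx=3.2,fy=3.2,interpolation=cv2.INTER_CUBIC))
E
```

```text
(no output)
```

View pics/w1c.png

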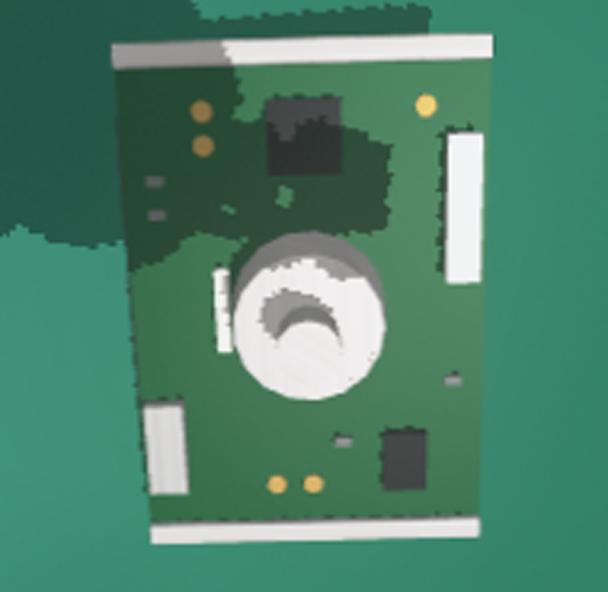

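The crop gives the left edge (118,68)–(150,520), the right edge (491,58)–(479,517), and the knob top at about (309,350). The shallow rail ends are also visible.

```bash
python3 - <<'E'
from h import *
from scipy.optimize import least_squares
p=ctrl.read_camera("wrist")
f=lambda c:np.array(c)/3.2+[225,125]
L=[f((118,68)),f((134,290)),f((150,520))]; Rr=[f((491,58)),f((485,290)),f((479,517))]; kn=f((309,350))
def loc(x,uv,zl=0):
    b=boardR(x[2]); o,d=ray(p,uv); o=b.inv().apply(o-[x[0],x[1],.046]); d=b.inv().apply(d); return o+d*(zl-o[2])/d[2]
def res(x): return [loc(x,u)[0]+.055 for u in L]+[loc(x,u)[0]-.055 for u in Rr]+list(loc(x,kn,.05)[:2])
r=least_squares(res,[.553,-.188,.2],x_scale=[.01,.01,.1]); x=r.x
print(x.round(4),(np.array(res(x))*1000).round(1))
for c in [(112,45),(300,62),(493,36),(150,542),(300,520),(479,535)]: print(c,(loc(x,f(c))*1000).round(1),(loc(x,f(c),.006)*1000).round(1))
b=boardR(x[2]); pad=np.array([x[0],x[1],.046])
for h in (.12,.053): go(pad+b.apply([0,0,h]),toolR(b,0))
E
```

```text
[ 0.5549 -0.1832  0.2341] [ 0.5  0.5 -0.1 -0.5 -0.4  0.1 -0.2  0. ]
(112, 45) [-55.8  78.9   0. ] [-54.7  78.9   6. ]
(300, 62) [-1.2 72.6  0. ] [-1.2 72.8  6. ]
(493, 36) [54.9 78.8  0. ] [53.9 78.9  6. ]
(150, 542) [-55.7 -81.6  -0. ] [-54.6 -78.5   6. ]
(300, 520) [ -4.8 -74.4   0. ] [ -4.7 -71.5   6. ]
(479, 535) [ 55.3 -81.3   0. ] [ 54.3 -78.3   6. ]
turn [-0.2  0.4 -1.3] shift [-0.3  0.8 79.8]
turn [-0.2  0.4 -1.3] shift [  0.2   1.  146.8]
```

Scaled: 149 mm / 800 = 0.1863, 148 mm / 800 = 0.185, -1.3 degrees / 90 = -0.0144.

Request:
{"api": "send_rows", "payload": {"rows": "0 0 -0.0144 0 0.0013 0.05 1;0 0 -0.0144 0 0.0013 0.1 1;0 0 -0.0144 0 0.0013 0.1375 1;0 0 -0.0144 0 0.0013 0.1625 0.6;0 0 -0.0144 0 0.0013 0.1775 0.4;0 0 -0.0144 0 0.0013 0.185 0.2;0 0 -0.0144 0 0.0013 0.1863 0;0 0 -0.0144 0 0.0013 0.1863 0", "grip_force": 40}}

```text
time: 4.65
eef_pos: [0.5405, -0.1889, 0.0954]
tcp_rot: [0.614, 0.775, 0.114, 0.095]
contact_force: [-1.1, -0.1, 0.4]
opening: 0.5
finger_force: 0.0
```

```bash
python3 - <<'E'
from h import *
b=boardR(.2341); pad=np.array([.5549,-.1832,.046])
go(pad+b.apply([0,0,.051]),toolR(b,0))
p=ctrl.read_camera("wrist"); cv2.imwrite("pics/w2.png",p["color"][120:480,120:520,::-1])
E
```

```text
turn [-0.1  0.5 -0.1] shift [2.2 0.  0.7]
```

View pics/w2.png

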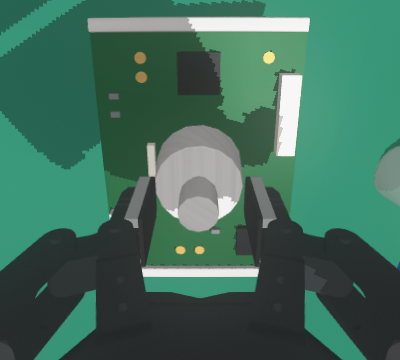

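The knob sits centred between the pads (crop x≈198, with the pads at about 150 and 250). Closing, then lifting square off the board.

Scaled: 2 mm / 800 = 0.0025.

Request:
{"api": "send_rows", "payload": {"rows": "0 0 0 0.0025 0 0 -0.4;0 0 0 0.0025 0 0 -1;0 0 0 0.0025 0 0 -1;0 0 0 0.0025 0 0 -1;0 0 0 0.0025 0 0 -1", "grip_force": 40}}

```text
time: 5.32
eef_pos: [0.5397, -0.1868, 0.095]
tcp_rot: [0.614, 0.776, 0.114, 0.094]
contact_force: [-4.1, -0.2, 6.4]
opening: 0.195
finger_force: 39.2
```

Scaled: -100 mm / 800 = -0.125, -75 mm / 800 = -0.0938.

Request:
{"api": "send_rows", "payload": {"rows": "0 0 0 0 0 -0.0038 -1;0 0 0 0 0 -0.01 -1;0 0 0 0 0 -0.02 -1;0 0 0 0 0 -0.0375 -1;0 0 0 0 0 -0.0625 -1;0 0 0 0 0 -0.0938 -1;0 0 0 0 0 -0.125 -1;0 0 0 0 0 -0.125 -1"}}

```text
time: 6.32
eef_pos: [0.512, -0.1938, 0.1935]
tcp_rot: [0.614, 0.775, 0.114, 0.098]
contact_force: [0.3, -0.0, -1.4]
opening: 0.19
finger_force: 39.1
```

```bash
python3 - <<'E'
from h import *
s=ctrl.get_state(); print(s["time"],s["eef_pos"].round(3),s["opening"],s["finger_force"],s["contact_force"].round(2))
p=ctrl.read_camera("wrist"); save(p,"w3")
b=boardR(.2341); v=R.from_matrix(np.array([[0,1,0],[1,0,0],[0,0,-1.]]))
print(proj(p,np.array([.5549,-.1832,.046])))
go([.46,.05,.10],R.from_euler('z',.15)*v)
E
```

```text
6.325 [ 0.512 -0.194  0.193] 0.19021152881440004 39.05635790317319 [ 0.33 -0.   -1.36]
[[318.81501626 230.69776741]]
turn [17.1 -0.2  4.6] shift [249.3 -21.1  87. ]
```

View pics/w3.png

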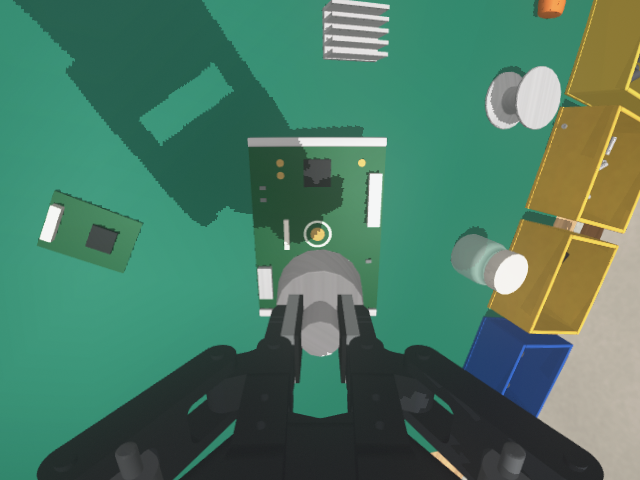

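The ringed pad is uncovered at (317.5,234.5), against a prediction of (319,231). The cap is firmly held by its knob. Next: carry it to the free bench.

```bash
python3 - <<'E'
from h import *
p=ctrl.read_camera("wrist")
o,d=ray(p,(317.5,234.5)); b=boardR(.2341); n=b.apply([0,0,1]); P=np.array([.5549,-.1832,.046])
X=o+d*((P-o)@n)/(d@n); print("pad",X.round(4),b.inv().apply(X-P).round(4))
# robust centre of gold blob
hsv=cv2.cvtColor(p["color"],cv2.COLOR_RGB2HSV)[220:250,300:335]; m=(hsv[...,0]>12)&(hsv[...,0]<32)&(hsv[...,1]>90)
v,u=np.nonzero(m); print(u.mean()+300,v.mean()+220,len(u))
m=(hsv[...,1]<70)&(hsv[...,2]>150); v,u=np.nonzero(m); print("ring",u.min()+300,u.max()+300,v.min()+220,v.max()+220)
print("grasp h",b.inv().apply(np.array([.5397,-.1868,.095])-P).round(4))
v=R.from_matrix(np.array([[0,1,0],[1,0,0],[0,0,-1.]]))
go([.46,.05,.15],R.from_euler('z',.15)*v)
E
```

```text
pad [ 0.553  -0.1855  0.0453] [-0.0025 -0.0018 -0.    ]
318.6054421768707 235.7278911564626 147
ring 305 333 223 249
grasp h [-0.0004  0.      0.0514]
turn [17.  -0.3  4.6] shift [248.2  -5.7  38.5]
```

Scaled: 248 mm / 800 = 0.31, 220 mm / 800 = 0.275, 4.6 degrees / 90 = 0.0511.

Request:
{"api": "send_rows", "payload": {"rows": "0 0 0 0.05 0 0 -1;0.0444 0 0.0111 0.1063 0 0.01 -1;0.0889 0 0.0222 0.1625 -0.0025 0.02 -1;0.1333 0 0.0333 0.2188 -0.005 0.03 -1;0.1667 0 0.0444 0.275 -0.0063 0.04 -1;0.1889 0 0.0511 0.31 -0.0075 0.0475 -1;0.1889 0 0.0511 0.31 -0.0075 0.0475 -1;0.1889 0 0.0511 0.31 -0.0075 0.0475 -1"}}

```text
time: 7.42
eef_pos: [0.4596, 0.0493, 0.1498]
tcp_rot: [0.651, 0.759, 0.001, -0.002]
contact_force: [-0.7, 0.4, -1.0]
opening: 0.185
finger_force: 39.1
```

Scaled: 92 mm / 800 = 0.115, 88 mm / 800 = 0.11.

Request:
{"api": "send_rows", "payload": {"rows": "0 0 0 0 0 0.0375 -1;0 0 0 0 0 0.075 -1;0 0 0 0 0 0.1 -1;0 0 0 0 0 0.11 -1;0 0 0 0 0 0.115 -1;0 0 0 0 0 0.115 -1"}}

```text
time: 8.18
eef_pos: [0.4601, 0.0498, 0.059]
tcp_rot: [0.652, 0.758, 0.002, -0.002]
contact_force: [-0.1, -0.9, -0.9]
opening: 0.187
finger_force: 39.1
```

Scaled: 6.5 mm / 800 = 0.0081, 5.5 mm / 800 = 0.0069.

Request:
{"api": "send_rows", "payload": {"rows": "0 0 0 0 0 0.005 -1;0 0 0 0 0 0.0069 -1;0 0 0 0 0 0.0081 -1;0 0 0 0 0 0.0081 -1"}}

```text
time: 8.68
eef_pos: [0.4595, 0.0502, 0.0519]
tcp_rot: [0.652, 0.759, 0.002, -0.002]
contact_force: [-0.3, 0.1, -1.1]
opening: 0.192
finger_force: 39.1
```

Scaled: 1 mm / 800 = 0.0013, 0.5 mm / 800 = 0.0006.

Request:
{"api": "send_rows", "payload": {"rows": "0 0 0 0 0 0.0006 -1;0 0 0 0 0 0.0013 -1;0 0 0 0 0 0.0013 -1"}}

```text
time: 9.05
eef_pos: [0.4597, 0.0503, 0.0513]
tcp_rot: [0.652, 0.759, 0.002, -0.002]
contact_force: [-2.5, 2.1, 3.9]
opening: 0.192
finger_force: 39.5
```

Contact has been made. Releasing and going straight up.

Scaled: -120 mm / 800 = -0.15, -60 mm / 800 = -0.075.

Request:
{"api": "send_rows", "payload": {"rows": "0 0 0 0 0 0 -0.4;0 0 0 0 0 0 -0.2;0 0 0 0 0 0 0;0 0 0 0 0 0 0.1;0 0 0 0 0 -0.005 0.1;0 0 0 0 0 -0.025 0.1;0 0 0 0 0 -0.075 0.4;0 0 0 0 0 -0.15 1"}}

```text
time: 10.05
eef_pos: [0.4584, 0.0497, 0.1716]
tcp_rot: [0.652, 0.759, 0.001, -0.003]
contact_force: [0.6, -0.1, 0.9]
opening: 0.89
finger_force: 0.0
```

Scaled: -100 mm / 800 = -0.125, -50 mm / 800 = -0.0625.

Request:
{"api": "send_rows", "payload": {"rows": "0 0 0 0 0 -0.0625 1;0 0 0 0 0 -0.125 1;0 0 0 0 0 -0.125 1"}}

```text
time: 10.42
eef_pos: [0.4622, 0.0488, 0.2778]
tcp_rot: [0.651, 0.759, 0.005, 0.003]
contact_force: [-0.6, 0.1, -1.0]
opening: 1.002
finger_force: 0.0
```

```bash
python3 - <<'E'
from h import *
s=ctrl.get_state(); print(s["time"],s["eef_pos"].round(3))
a=ctrl.read_camera("wrist"); t=ctrl.read_camera("top"); d=ctrl.read_camera("side")
for n,p in dict(w=a,t=t,s=d).items():
  for k in ["cap","stand","probe"]:
    print(n,k,[(round(q["p"],2),w(p,q["position"]).round(3).tolist(),proj(p,w(p,q["position"]))[0].round().tolist()) for q in ctrl.look_for(p,k)[:1]])
im=np.hstack([cv2.resize(x,None,fx=2.5,fy=2.5,interpolation=cv2.INTER_CUBIC) for x in (t["color"][190:300,150:310],d["color"][150:260,220:380])])
cv2.imwrite("pics/m4.png",im[:,:,::-1])
E
```

```text
10.425 [0.462 0.049 0.278]
w cap [(0.77, [0.458, 0.052, 0.021], [315.0, 206.0])]
w stand [(0.86, [0.564, 0.199, 0.06], [447.0, 81.0])]
w probe [(0.93, [0.568, 0.205, 0.127], [488.0, 60.0])]
t cap []
t stand [(0.59, [0.57, 0.195, 0.059], [210.0, 245.0])]
t probe [(0.46, [0.569, 0.202, 0.12], [199.0, 241.0])]
s cap [(0.8, [0.458, 0.036, 0.024], [267.0, 273.0])]
s stand [(0.92, [0.552, 0.189, 0.039], [265.0, 222.0])]
s probe [(0.73, [0.57, 0.196, 0.109], [269.0, 189.0])]
```

View pics/m4.png

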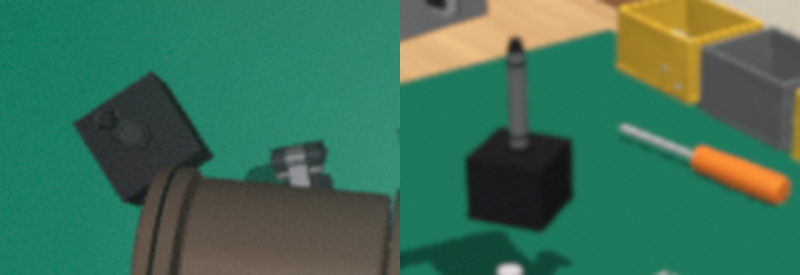

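The cap is standing on the bench. The probe is upright: in the top view its end is at about (191,238) and its flange at (202,243), and in the side view its axis is at u≈267. Hovering over it next.

```bash
python3 - <<'E'
from h import *
t=ctrl.read_camera("top"); d=ctrl.read_camera("side")
print(onz(t,(191.2,238),.16).round(4),onz(t,(202,243.2),.064).round(4))
print(onz(d,(266.4,166.8),.16).round(4),onz(d,(267.2,208.4),.062).round(4))
v=R.from_matrix(np.array([[0,1,0],[1,0,0],[0,0,-1.]]))
go([.567,.2,.25],R.from_euler('z',.234)*v)
E
```

```text
[0.5701 0.2052 0.16  ] [0.5726 0.2084 0.064 ]
[0.5655 0.1947 0.16  ] [0.5683 0.2021 0.062 ]
turn [-0.  -0.3 -4.7] shift [133.  128.8  21.4]
```

Scaled: 133 mm / 800 = 0.1663, 130 mm / 800 = 0.1625, -4.7 degrees / 90 = -0.0522.

Request:
{"api": "send_rows", "payload": {"rows": "0 0 -0.0222 0.0563 0.0538 0.0063 1;0 0 -0.0444 0.1125 0.1075 0.0125 1;0 0 -0.0522 0.1663 0.1625 0.025 1;0 0 -0.0522 0.1663 0.1625 0.025 1;0 0 -0.0522 0.1663 0.1625 0.025 1"}}

```text
time: 11.75
eef_pos: [0.568, 0.2002, 0.2511]
tcp_rot: [0.62, 0.785, 0.001, -0.002]
contact_force: [0.1, -0.7, 0.1]
opening: 0.998
finger_force: 0.0
```

```bash
python3 - <<'E'
from h import *
s=ctrl.get_state(); print(s["time"],s["eef_pos"].round(4),s["qpos"].round(2))
p=ctrl.read_camera("wrist")
cv2.imwrite("pics/w5.png",cv2.resize(p["color"][130:390,200:440,::-1],None,fx=2.3,fy=2.3,interpolation=cv2.INTER_CUBIC))
for P in ([.568,.202,.16],[.568,.202,.15],[.568,.202,.064]): print(proj(p,P).round(1))
E
```

```text
11.75 [0.568  0.2002 0.2511] [ 0.17  0.13  1.76  0.01  1.25 -0.07]
[[321.7 257.3]]
[[321.6 252.5]]
[[321.3 222.9]]
```

View pics/w5.png

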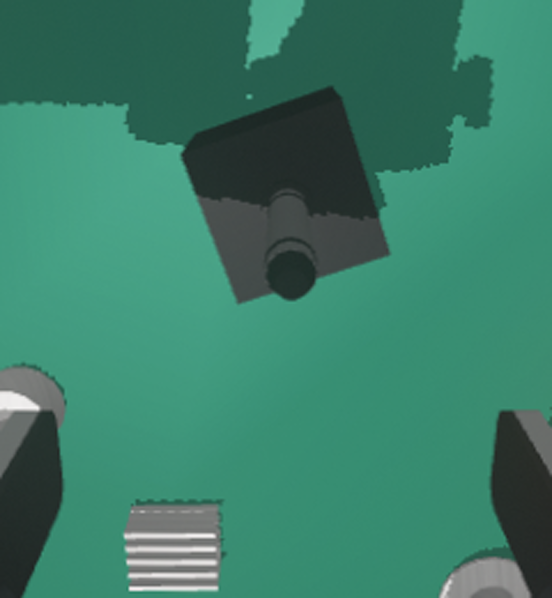

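The probe end is at crop (291,273), i.e. full-frame (326.5,248.7), and its flange near (325.6,219).

```bash
python3 - <<'E'
from h import *
p=ctrl.read_camera("wrist"); f=lambda c:np.array(c)/2.3+[200,130]
a=onz(p,f((291,273)),.16); b=onz(p,f((291,257)),.15); c=onz(p,f((289,204)),.064); print(a.round(4),b.round(4),c.round(4))
v=R.from_matrix(np.array([[0,1,0],[1,0,0],[0,0,-1.]]))
P=a
for z in (.118,): go([P[0],P[1],z],R.from_euler('z',.234)*v)
E
```

```text
[0.5699 0.2081 0.16  ] [0.5697 0.2099 0.15  ] [0.5714 0.2064 0.064 ]
turn [ 0.1 -0.3 -0.1] shift [  7.3   3.7 134.3]
```

Scaled: 132 mm / 800 = 0.165, 125 mm / 800 = 0.1563.

Request:
{"api": "send_rows", "payload": {"rows": "0 0 0 0.0088 0.005 0.025 1;0 0 0 0.0088 0.005 0.0625 1;0 0 0 0.0088 0.005 0.1 1;0 0 0 0.0088 0.005 0.1375 1;0 0 0 0.0088 0.005 0.1563 0.6;0 0 0 0.0088 0.005 0.165 0.2;0 0 0 0.0088 0.005 0.165 0;0 0 0 0.0088 0.005 0.165 0"}}

```text
time: 12.85
eef_pos: [0.5713, 0.2088, 0.121]
tcp_rot: [0.62, 0.785, 0.003, -0.001]
contact_force: [0.3, -0.1, -0.3]
opening: 0.499
finger_force: 0.0
```

```bash
python3 - <<'E'
from h import *
s=ctrl.get_state(); print(s["time"],s["eef_pos"].round(4),s["opening"],s["contact_force"].round(1))
p=ctrl.read_camera("wrist")
cv2.imwrite("pics/w6.png",cv2.resize(p["color"][180:430,200:440,::-1],None,fx=2.3,fy=2.3,interpolation=cv2.INTER_CUBIC))
E
```

```text
12.85 [0.5713 0.2088 0.121 ] 0.4986270021963027 [ 0.3 -0.1 -0.3]
```

View pics/w6.png

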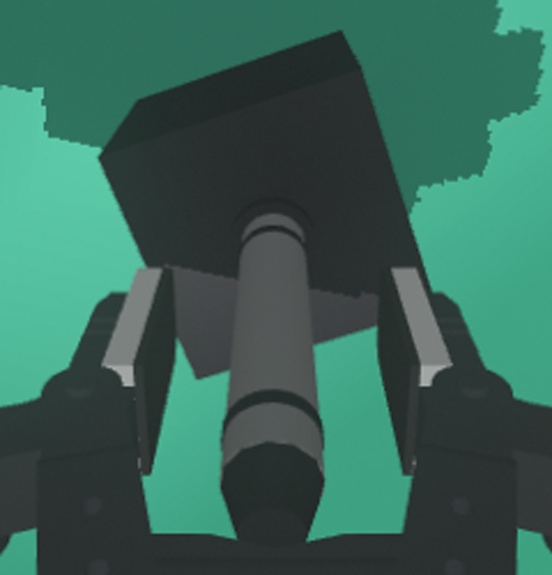

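The probe is centred between the pads (crop x≈272, pads' middle about 275). Closing on it.

Scaled: -1 mm / 800 = -0.0013.

Request:
{"api": "send_rows", "payload": {"rows": "0 0 0 -0.0013 0 0 -0.4;0 0 0 -0.0013 0 0 -1;0 0 0 -0.0013 0 0 -1;0 0 0 -0.0013 0 0 -1;0 0 0 -0.0013 0 0 -1", "grip_force": 70}}

```text
time: 13.52
eef_pos: [0.571, 0.2077, 0.1204]
tcp_rot: [0.62, 0.785, 0.002, -0.002]
contact_force: [-0.5, -0.3, 6.0]
opening: 0.167
finger_force: 68.1
```

```bash
python3 - <<'E'
from h import *
s=ctrl.get_state(); print(s["time"],s["eef_pos"].round(4),s["opening"],s["contact_force"].round(1),R.from_quat(s["tcp_rot"]).as_matrix().round(4)[:,2])
E
```

```text
13.525 [0.571  0.2077 0.1204] 0.16744463568812015 [-0.5 -0.3  6. ] [-1.0e-04  5.1e-03 -1.0e+00]
```

Scaled: -135 mm / 800 = -0.1688, -120 mm / 800 = -0.15.

Request:
{"api": "send_rows", "payload": {"rows": "0 0 0 0 0 -0.0063 -1;0 0 0 0 0 -0.025 -1;0 0 0 0 0 -0.0625 -1;0 0 0 0 0 -0.1063 -1;0 0 0 0 0 -0.15 -1;0 0 0 0 0 -0.1688 -1;0 0 0 0 0 -0.1688 -1"}}

```text
time: 14.4
eef_pos: [0.5712, 0.2071, 0.2558]
tcp_rot: [0.62, 0.785, 0.003, -0.001]
contact_force: [0.5, -0.3, -2.4]
opening: 0.165
finger_force: 68.2
```

```bash
python3 - <<'E'
from h import *
s=ctrl.get_state(); print(s["time"],s["eef_pos"].round(4),s["opening"],s["contact_force"].round(1))
b=boardR(.2341); pad=np.array([.5549,-.1832,.046])
go(pad+b.apply([0,0,.048+.06+.06]),toolR(b,0))
E
```

```text
14.4 [0.5712 0.2071 0.2558] 0.16521224160208048 [ 0.5 -0.3 -2.4]
turn [-17.   -0.3  -0.1] shift [-376.2 -155.9   47. ]
```

Scaled: -376 mm / 800 = -0.47, -340 mm / 800 = -0.425, -17 degrees / 90 = -0.1889.

Request:
{"api": "send_rows", "payload": {"rows": "-0.0222 0 0 -0.0563 -0.0225 0 -1;-0.0444 0 0 -0.1188 -0.0475 0.0063 -1;-0.0667 0 0 -0.1813 -0.075 0.0125 -1;-0.0889 0 0 -0.2438 -0.1 0.02 -1;-0.1111 0 0 -0.3063 -0.125 0.03 -1;-0.1444 0 0 -0.3688 -0.1525 0.04 -1;-0.1667 0 0 -0.425 -0.175 0.05 -1;-0.1889 0 0 -0.47 -0.195 0.0588 -1"}}

```text
time: 15.4
eef_pos: [0.5043, -0.1958, 0.203]
tcp_rot: [0.614, 0.775, 0.118, 0.088]
contact_force: [0.9, 0.2, 0.0]
opening: 0.164
finger_force: 68.5
```

Request:
{"api": "send_rows", "payload": {"rows": "0 0 0 0 0 0 -1;0 0 0 0 0 0 -1;0 0 0 0 0 0 -1"}}

```text
time: 15.78
eef_pos: [0.506, -0.1934, 0.2052]
tcp_rot: [0.613, 0.776, 0.118, 0.089]
contact_force: [-0.1, 0.1, -1.3]
opening: 0.169
finger_force: 68.5
```

```bash
python3 - <<'E'
from h import *
s=ctrl.get_state(); print(s["time"],s["eef_pos"].round(4),s["opening"],s["contact_force"].round(1))
b=boardR(.2341); pad=np.array([.5549,-.1832,.046])
go(pad+b.apply([0,0,.1684]),toolR(b,0))
p=ctrl.read_camera("wrist"); d=ctrl.read_camera("side"); t=ctrl.read_camera("top")
Rt=R.from_quat(s["tcp_rot"])
for q in (p,d,t): print("pred tip",proj(q,s["eef_pos"]+Rt.apply([0,0,.1084])).round(1),"pad",proj(q,pad).round(1),[(round(x["p"],2),proj(q,w(q,x["position"]))[0].round(1)) for k in("tip","pad") for x in ctrl.look_for(q,k)[:1]])
A=cv2.resize(p["color"][130:330,230:420],None,fx=2.1,fy=2.1,interpolation=cv2.INTER_CUBIC)
B=cv2.resize(d["color"][210:350,320:453],None,fx=3,fy=3,interpolation=cv2.INTER_CUBIC)
print(A.shape,B.shape); cv2.imwrite("pics/m7.png",np.hstack([A,B])[:,:,::-1])
E
```

```text
15.775 [ 0.506  -0.1934  0.2052] 0.16933553662942455 [-0.1  0.1 -1.3]
turn [-0.2 -0.3 -0. ] shift [-1.4  0.6 -1.6]
pred tip [[320.6 250.5]] pad [[321.8 231.8]] [(0.67, array([316.2, 219.2]))]
pred tip [[381.8 274.2]] pad [[386.8 298.3]] [(0.67, array([390.2, 302. ]))]
pred tip [[421.  255.6]] pad [[414.1 248.7]] []
(420, 399, 3) (420, 399, 3)
```

View pics/m7.png

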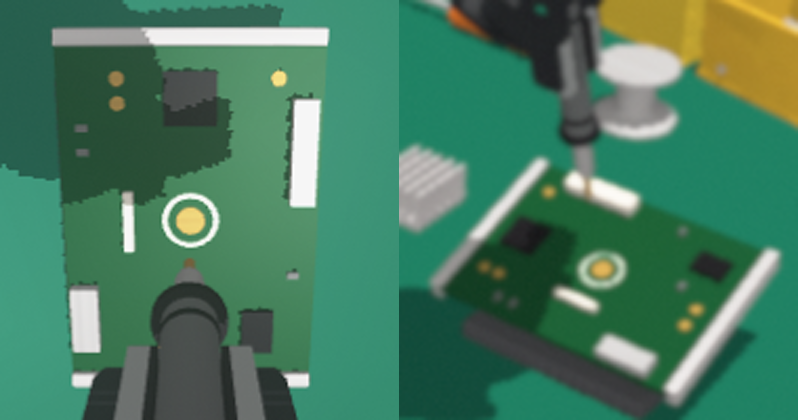

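Wrist view: pad at (320.5,234.8), tip at (320,254.3). Both are offset from prediction by the same ~3 px calibration bias, so tip and pad agree relative to each other. The side view agrees. Moving down to about 10 mm above.

Scaled: 48 mm / 800 = 0.06, -1.4 mm / 800 = -0.0018, -0.3 degrees / 90 = -0.0033.

Request:
{"api": "send_rows", "payload": {"rows": "-0.0022 -0.0033 0 -0.0018 0.0008 0.0188 -1;-0.0022 -0.0033 0 -0.0018 0.0008 0.04 -1;-0.0022 -0.0033 0 -0.0018 0.0008 0.055 -1;-0.0022 -0.0033 0 -0.0018 0.0008 0.06 -1;-0.0022 -0.0033 0 -0.0018 0.0008 0.06 -1;-0.0022 -0.0033 0 -0.0018 0.0008 0.06 -1"}}

```text
time: 16.98
eef_pos: [0.5207, -0.1927, 0.1605]
tcp_rot: [0.613, 0.775, 0.117, 0.093]
contact_force: [0.4, -0.0, -1.7]
opening: 0.167
finger_force: 68.5
```

```bash
python3 - <<'E'
from h import *
s=ctrl.get_state(); print(s["time"],s["eef_pos"].round(4),s["contact_force"].round(1))
b=boardR(.2341); pad=np.array([.5549,-.1832,.046])
go(pad+b.apply([0,0,.1084]),toolR(b,0))
p=ctrl.read_camera("wrist"); d=ctrl.read_camera("side")
Rt=R.from_quat(s["tcp_rot"])
for q in (p,d): print("pred tip",proj(q,s["eef_pos"]+Rt.apply([0,0,.1084])).round(1),"pad",proj(q,pad).round(1),"flange",proj(q,s["eef_pos"]+Rt.apply([0,0,.0584])).round(1),"px/5mm board x,y",(proj(q,pad+b.apply([[.005,0,0],[0,.005,0]]))-proj(q,pad)).round(1).tolist())
A=cv2.resize(p["color"][190:290,270:370],None,fx=4,fy=4,interpolation=cv2.INTER_CUBIC)
B=cv2.resize(d["color"][230:330,335:435],None,fx=4,fy=4,interpolation=cv2.INTER_CUBIC)
cv2.imwrite("pics/m8.png",np.hstack([A,B])[:,:,::-1])
E
```

```text
16.975 [ 0.5207 -0.1927  0.1605] [ 0.4 -0.  -1.7]
turn [ 0.1  0.1 -0.1] shift [ 1.3  0.  11.4]
pred tip [[320.7 250.6]] pad [[320.5 243.9]] flange [[320.8 278.3]] px/5mm board x,y [[6.5, -0.0], [-0.0, -6.2]]
pred tip [[386.8 294.1]] pad [[386.8 298.3]] flange [[383.8 273.2]] px/5mm board x,y [[1.6, -2.0], [-2.5, -1.1]]
```

View pics/m8.png

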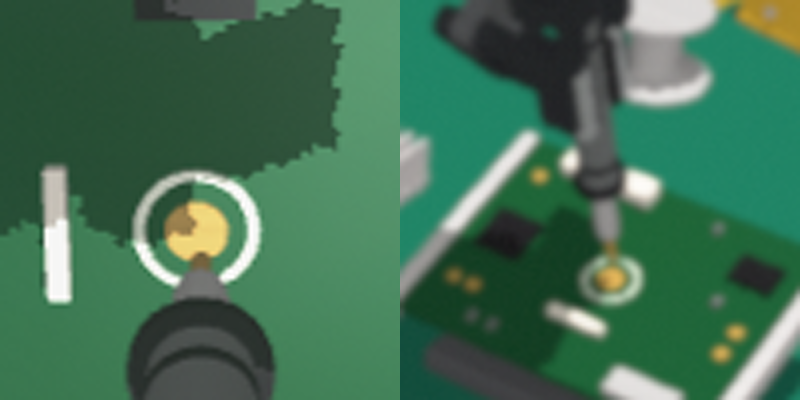

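Wrist: pad at (319.3,248.0), tip at (320.5,253.8), so the pad needs about -0.9 mm in tool y and +0.6 mm in tool x. The side view, with the tip at (387.8,294.5) and the pad at (387.5,299.5), is consistent. Correcting, then taking the force baseline.

Scaled: 7 mm / 800 = 0.0088, 6 mm / 800 = 0.0075, 0.1 degrees / 90 = 0.0011.

Request:
{"api": "send_rows", "payload": {"rows": "0.0011 0.0011 0 0.0008 -0.0011 0.0038 -1;0.0011 0.0011 0 0.0008 -0.0011 0.0075 -1;0.0011 0.0011 0 0.0008 -0.0011 0.0088 -1;0.0011 0.0011 0 0.0008 -0.0011 0.0088 -1;0.0011 0.0011 0 0.0008 -0.0011 0.0088 -1"}}

```text
time: 17.7
eef_pos: [0.5215, -0.1916, 0.153]
tcp_rot: [0.614, 0.776, 0.117, 0.092]
contact_force: [0.4, 0.8, -0.6]
opening: 0.171
finger_force: 68.5
```

```bash
cat > f.py <<'E'
from h import *
b=boardR(.2341); pad=np.array([.5549,-.1832,.046]); F=[];P=[];Q=[]
for i in range(16):
    p=ctrl.read_camera("wrist"); s=ctrl.get_state(); F.append(s["contact_force"]); P.append(s["eef_pos"]); Q.append(s["tcp_rot"])
F=np.array(F); Fn=F@b.apply([0,0,1]); print(s["time"],"Fn",Fn.mean().round(2),Fn.std().round(2),"F",b.inv().apply(F.mean(0)).round(2))
Rt=R.from_quat(Q).mean(); tz=-b.inv().apply(Rt.apply([0,0,1])); print("axis err deg",np.degrees(tz[:2]).round(2))
tip=np.mean(P,0)+Rt.apply([0,0,.1084]); print("tip local mm",(b.inv().apply(tip-pad)*1000).round(2))
E
python3 f.py
```

```text
18.5 Fn -0.94 0.4 F [-0.19 -0.27 -0.94]
axis err deg [ 0.07 -0.07]
tip local mm [-1.45 -0.25  4.  ]
```

Scaled: 10 mm / 800 = 0.0125, 8 mm / 800 = 0.01.

Request:
{"api": "send_rows", "payload": {"rows": "0 0 0 -0.0005 0.0006 0.0025 -1;0 0 0 -0.0005 0.0006 0.005 -1;0 0 0 -0.0005 0.0006 0.0075 -1;0 0 0 -0.0005 0.0006 0.01 -1;0 0 0 -0.0005 0.0006 0.0125 -1;0 0 0 -0.0005 0.0006 0.0125 -1;0 0 0 -0.0005 0.0006 0.0125 -1"}}

```text
time: 19.38
eef_pos: [0.525, -0.1913, 0.1438]
tcp_rot: [0.613, 0.776, 0.117, 0.092]
contact_force: [-0.9, 0.1, 2.4]
opening: 0.169
finger_force: 68.8
```

```bash
python3 f.py; python3 - <<'E'
from h import *
p=ctrl.read_camera("wrist"); d=ctrl.read_camera("side")
A=cv2.resize(p["color"][210:290,280:360],None,fx=5,fy=5,interpolation=cv2.INTER_CUBIC)
B=cv2.resize(d["color"][230:330,335:435],None,fx=4,fy=4,interpolation=cv2.INTER_CUBIC)
cv2.imwrite("pics/m9.png",np.hstack([A,B])[:,:,::-1])
E
```

```text
20.175 Fn 1.98 0.4 F [-0.27 -0.02  1.98]
axis err deg [ 0.06 -0.06]
tip local mm [-0.87 -0.72 -5.94]
```

View pics/m9.png

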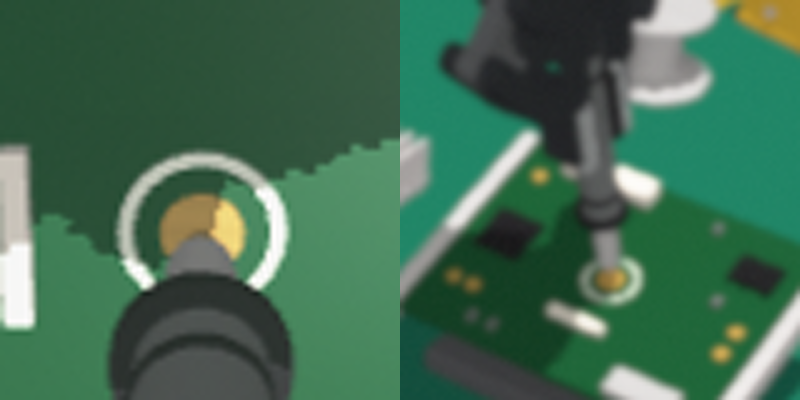

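The nose is centred over the pad (nose x≈200 against pad 203 in the 5x crop). The force rise of 2.9 N suggests about 7 mm of travel, so I'll back off slightly.

Scaled: -0.8 mm / 800 = -0.001.

Request:
{"api": "send_rows", "payload": {"rows": "0 0 0 0 0 -0.001 -1;0 0 0 0 0 -0.001 -1;0 0 0 0 0 -0.001 -1"}}

```text
time: 20.65
eef_pos: [0.5247, -0.1912, 0.1443]
tcp_rot: [0.614, 0.776, 0.117, 0.092]
contact_force: [-0.7, -0.3, 1.5]
opening: 0.171
finger_force: 68.8
```

```bash
python3 f.py; python3 f.py
```

```text
21.45 Fn 1.86 0.57 F [-0.04 -0.26  1.86]
axis err deg [ 0.07 -0.07]
tip local mm [-0.94 -0.65 -5.22]
22.25 Fn 1.76 0.36 F [ 0.01 -0.28  1.76]
axis err deg [ 0.07 -0.07]
tip local mm [-0.96 -0.64 -5.22]
```

```bash
python3 - <<'E'
from h import *
for n in ("side","top"):
    p=ctrl.read_camera(n)
    for k in ["cap","heatsink","spool","jar","card","dish"]: print(n,k,[(round(q["p"],2),w(p,q["position"]).round(3).tolist()) for q in ctrl.look_for(p,k)[:1]])
print(ctrl.sign_off())
E
```

```text
side cap [(0.9, [0.452, 0.035, 0.02])]
side heatsink [(0.85, [0.549, -0.025, 0.021])]
side spool [(0.56, [0.745, -0.028, 0.019])]
side jar [(0.94, [0.75, -0.201, 0.042])]
side card [(0.67, [0.371, -0.228, 0.0])]
side dish [(0.74, [0.375, 0.281, 0.023])]
top cap [(0.92, [0.46, 0.043, 0.027])]
top heatsink [(0.55, [0.558, -0.016, 0.009])]
top spool [(0.57, [0.745, -0.018, 0.047])]
top jar [(0.96, [0.762, -0.192, 0.073])]
top card [(0.59, [0.373, 0.282, 0.019])]
top dish [(0.57, [0.371, 0.279, 0.018])]
the job is handed in; nothing more can be done
None
```

Job handed in at about 22 s: the cap stands mouth-down on the bench, and the arm holds the probe square on the ringed pad, plunger about half way in (5.2 mm by pose, about 6.7 mm by force).

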